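Close the lamp driver box and hold its cover down

TASK

The sprung cover of the magnifier lamp's driver box is standing slightly open. Turn the quarter-turn wing fastener on it until its slot lines up with the two index ribs on the cover, then press the cover fully down against its frame and keep it pressed there with the arm: finish while still holding it down, because it springs up again when let go. Leave the bin, the bowl and the loupe where they are.

Things in the scene. Friction and masses are not known exactly. Their poses are not given: they have to be found in the camera images.
- lampbox: Driver box of a magnifier lamp, fixed to the bench: grey housing 240 (x) x 220 (y) x 90 mm high. Origin: centre of its underside; z up, x from the front to the hinge side. On top an open frame, closed by a flat aluminium cover 205 (x) x 200 (y) x 4 mm lying on it, hinged along the line x = +105, z = 90 mm, so that the edge at x = -103 mm lifts.
- panel (a joint): Opening angle of the cover (rad): 0 = fully down on the frame (stop), 0.08 = standing open (stop), front edge 16 mm up. A spring always lifts it; holding it home takes about 5 N at the thumb plate, more nearer the hinge. While the fastener is out of line, a pin under the cover strikes a catch in the box and the cover stops about half way down.
- fastener (a joint): Angle of the wing fastener (rad): 0 = wing and slot lie along the index ribs (the box's x direction); positive = clockwise from above. It starts 0.6 to 1.4 rad negative, so turn it clockwise, less than a quarter turn; it can go too far (stops at -1.6 and +0.7). The pin enters the catch within 0.2 rad of 0. Friction 0.06 N m; it stays where left.
- wing_grip (a point): On the fastener's axis, inside the wing, 30 mm above the cover's underside; at x = -40, y = 0 of the box. The wing is an upright dark steel bar 42 mm long, 14 mm thick, its top 41 mm above the cover's underside, on a round foot 42 mm across, 7 mm high; a thin light slot line runs along its top. x axis along the wing, z along its turning axis; tilts with the cover.
- press_pad (a point): Centre of the top of the thumb plate, a flat black rubber disc 38 mm across and 3 mm high on the cover, at x = -60, y = -62 mm of the box: 97 mm above the bench when the cover is fully down, about 110 mm when it stands open. A good place to press; the rest of the cover may be pressed as well.
- bin: Bystander: open yellow plastic bin 150 x 110 x 60 mm, loose on the bench. Origin: centre of its underside.
- bowl: Bystander: steel bowl, 160 mm across the rim, 50 mm high, loose on the bench. Origin: centre of its underside.
- loupe: Bystander: black eye loupe standing on the bench, 40 mm diameter, 42 mm high, loose. Origin: centre of its underside.
- index_rib (a point): Top of the front one of two dark index ribs on the cover, 18 mm long, 4 mm wide, 1.5 mm high, which lie 36 mm before and behind the fastener's axis, along the box's x direction: the line the slot must match.

How it is judged:
By the outcome, as a careful person would: the job done as asked, in the order asked, and still so for the second after the job is handed in, while the arm keeps its last pose, push and grip.
It also fails if it takes over 48 s, if anything falls off the work surface, if the arm or the gripper's body presses on something with over 40 N, if the wrist force passes 120 N, or if a joint passes its speed limit or range.

ROBOT

A 6-joint arm with a two-finger parallel gripper is mounted at the origin on the work surface. World frame = base frame: x ahead of the robot, y to its left, z up, the work surface at z = 0. Lengths are in m, angles in degrees, forces in N, time in s.
With the tool pointing down it reaches from about 0.375 to 0.9 m from the base axis. Payload 3.1 kg.
Tool frame: the origin (TCP) lies on the front face of the gripper's body, between the roots of the fingers; the fingertips stand 70 mm ahead of it and the grasp point (between the pads) lies 51 mm ahead of it (bot.tip_extent is the distance from the TCP to the fingertips, in m); z points along the fingers, x is the direction in which the jaws open and shut, and the axes are right-handed (so a half turn about z gives the same grasp; the last joint's range is limited). The gripper opens to 87 mm and grips with 3 to 60 N. Pads are 19 mm wide; open, the fingers measure 117 mm over their backs; the gripper's body (75 mm by 190 mm) begins 51 mm behind the grasp point.
Start: joints at [-81.962, 30.224, 82.088, -0, 67.689, -10.227], TCP at [0.196, -0.593, 0.292] pointing down, gripper open.
Joint ranges: [-176.69, 176.69], [-43.24, 126.21], [12.49, 139.97], [-82, 262], [0, 151.66], [-163.58, 163.58]. Speed limits (degrees/s): [159.86, 159.86, 180, 180, 180, 180].

INTERFACE

Orientations are given as a 3x3 rotation matrix whose columns are the frame's x, y, z axes.
In Python, from rig import bot, viewer, ticket gives the robot as it stands. The module is installed in compiled form; this text tells all that it offers.
- The arm moves only by the tool arm_command, never from a script. Its argument "targets" is a list of rows, each an object with "rot": the turn, a rotation vector about the tool's x, y, z in degrees, a list of three; "offset": the shift along the tool's x, y, z in cm, a list of three; "gripper": the closure, from 0 (fully open) to 1 (shut). A call has 1 to 8 rows; each row is the pose to reach, as a shift and turn from the pose commanded when the call began, along the tool's axes at that moment; what a row does not reach only later rows make up. A row lasts 1/10 s, in which the tool goes at most 50 mm and 8.59 degrees, less where a joint would pass 70% of its speed; a pose out of reach is approached as far as the arm can. A call with a gripper value outside its range is refused whole. The fingers move at their own pace and stop on an object; the grip force is fixed at half the most. Time passes only in rows, so rows that repeat a pose let the fingers close. It gives the time, the measured TCP pose, the force and the opening at its end, in the units of the state.
- bot.read_state(): the state, without advancing time (a new reading comes with each control period).
- viewer.capture(name): name is "side" or "top"; returns a dict with "frame" (384x512x3 uint8, red, green, blue), "fx", "fy", "cx", "cy" (pixels), "view" (4x4, takes a point from world to camera coordinates). Camera axes: x right, y down, z forward; pixel columns grow to the right and rows downward; lengths in m; the calibration is good to about 2 mm. A picture is of the moment at which its call begins. There is no depth.
- ticket.hand_in(): hands the job in, once; it reports no verdict.
The state is a dict: "time_s": time; "joint_positions": joint angles; "qvel": joint speeds; "tau": joint torques, N m; "position": TCP position; "tcp_rot": TCP orientation; "force": force on the tool from outside, world axes, zero at the start; "moment": the same for the moment, N m; "opening": opening from 0.0 (shut) to 1.0 (fully open).
Only numpy, scipy, OpenCV 4.12 (cv2) and the standard library are available. Lean on these libraries where they do the work, as an engineer would, in place of code of your own. Each camera call takes 0.05 s, during which the arm holds its last target. There are 200 camera calls.

## Working session

There is one attempt and no reset: what is moved stays moved. The work goes in short steps, Python scripts to look and compute and a tool call to move; the robot and the scene stay as the last step left them, time stands still between calls to the robot, and variables do not carry over. Pictures are saved under pics/ and viewed, about 8 in all and at most 12, crops included, and the job is handed in when it is done.

Besides the shell and the picture viewer there is one more tool, called after "Request:" in YAML: its name, and indented under it one key for each argument. arm_command: Moves the arm, as the interface text tells. Its arguments: {"type":"object","properties":{"targets":{"type":"array"}},"required":["targets"]}

```bash
mkdir -p pics; cat > h.py <<'E'
import numpy as np, cv2
from rig import bot, viewer, ticket
def snap(n,f):
    c=viewer.capture(n); cv2.imwrite('pics/'+f,c['frame'][:,:,::-1]); return c
def ray(c,u,v):
    V=np.array(c['view']); R=V[:3,:3]; o=-R.T@V[:3,3]
    d=R.T@np.array([(u-c['cx'])/c['fx'],(v-c['cy'])/c['fy'],1]); return o,d/np.linalg.norm(d)
def onz(c,u,v,z):
    o,d=ray(c,u,v); return o+d*(z-o[2])/d[2]
def proj(c,p):
    V=np.array(c['view']); q=V[:3,:3]@np.array(p)+V[:3,3]; return np.array([c['fx']*q[0]/q[2]+c['cx'],c['fy']*q[1]/q[2]+c['cy']])
def tri(a,b):
    (o1,d1),(o2,d2)=a,b; s=np.linalg.lstsq(np.c_[d1,-d2],o2-o1,rcond=None)[0]
    p,q=o1+d1*s[0],o2+d2*s[1]; return (p+q)/2,np.linalg.norm(p-q)
E
python3 - <<'E'
from h import *
np.set_printoptions(precision=4,suppress=True)
for n in('side','top'):
    c=snap(n,n+'1.png'); print(n,c['fx'],c['cx'],c['cy']); print(np.array(c['view']))
s=bot.read_state(); print(s['time_s'],s['position'],s['tcp_rot'],s['force'],s['opening'],bot.tip_extent)
a=cv2.imread('pics/side1.png');b=cv2.imread('pics/top1.png')
E
```

```text
side 387.8644230716477 252.38083142566168 192.2801594949698
[[ 0.9939 -0.1105  0.0006 -0.5853]
 [-0.0753 -0.6816 -0.7279  0.1605]
 [ 0.0808  0.7234 -0.6857  0.8816]
 [ 0.      0.      0.      1.    ]]
top 347.43816878448496 262.46293576708496 187.13310531456844
[[-0.0084 -1.     -0.0035  0.0225]
 [-0.9801  0.0089 -0.1982  0.6037]
 [ 0.1982  0.0017 -0.9802  0.821 ]
 [ 0.      0.      0.      1.    ]]
0.1 [ 0.1958 -0.593   0.2914] [[ 0.3134 -0.9496 -0.0003]
 [-0.9496 -0.3134  0.002 ]
 [-0.0019 -0.0003 -1.    ]] [-0.3799  0.4962 -0.3769] 0.999287800832739 0.0697
```

View pics/side1.png

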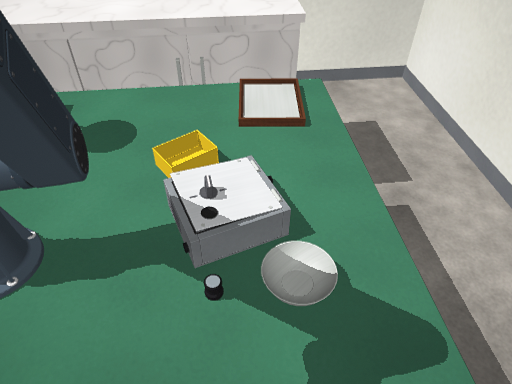

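View pics/top1.png

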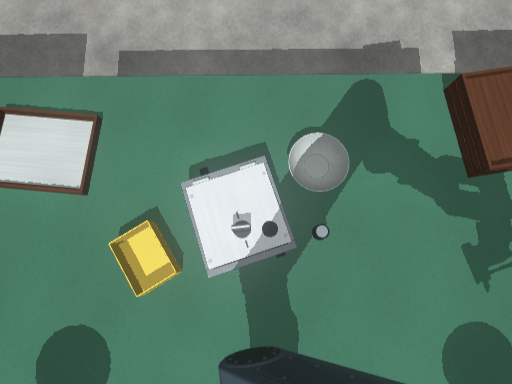

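The side view shows the wing at about (208,187) and the pad at (209,212). In the top view the wing is at (241,229), the pad at (270,229), and the ribs at about (237,215) and (247,243). The bin is left of the box; the bowl and loupe are right of it.

```bash
python3 - <<'E'
from h import *
np.set_printoptions(precision=4,suppress=True)
C={n:snap(n,n+'2.png') for n in('side','top')}
roi={'side':(165,155,130,110),'top':(175,150,130,130)}
P={}
for n,c in C.items():
    x,y,w,h=roi[n]; f=c['frame']
    g=f.max(2)
    k,l,st,ce=cv2.connectedComponentsWithStats((g<75).astype(np.uint8))
    for i in range(1,k):
        if st[i,4]>8 and x<ce[i][0]<x+w and y<ce[i][1]<y+h: print(n,st[i],ce[i])
t=C['top']['frame'][185:265,200:300,::-1]; s=C['side']['frame'][165:225,165:265,::-1]
cv2.imwrite('pics/crop.png',np.vstack([cv2.resize(t,None,fx=4,fy=4,interpolation=2),cv2.resize(s,None,fx=4,fy=4,interpolation=2)]))
E
```

```text
side [268 176   6   7  20] [270.6 178.7]
side [172 181  72  54 196] [199.4388 217.6684]
side [207 187  10  11  95] [211.1474 192.0632]
side [171 202  10  30  70] [175.6286 217.1   ]
side [201 207  17  12 160] [208.8187 212.3562]
side [182 242   8  12  58] [185.7586 247.3448]
top [200 167   9   8  53] [203.7547 170.7358]
top [264 222  14  14 129] [271.     229.2946]
top [276 252  10   6  31] [280.5484 254.6452]
```

View pics/crop.png

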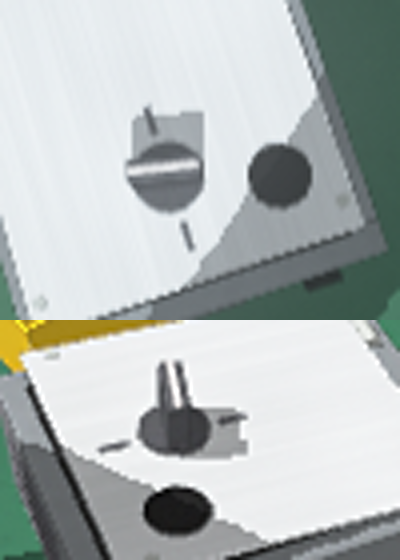

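The crop shows the ribs in top at about (237.8,215.3) and (246.8,244.3), and in side at (223,189.8) and (193.5,196.5). The slot line in top runs from (231.8,228) to (250.5,225.5), well out of line with the ribs.

```bash
python3 - <<'E'
from h import *
np.set_printoptions(precision=4,suppress=True)
C={n:snap(n,n+'2.png') for n in('side','top')}
for n,t,s in (('pad',(270,228.8),(209.2,212.5)),('ribfar',(237.8,215.3),(223,189.8)),('ribfront',(246.8,244.3),(193.5,196.5)),('wingtop',(241.2,227),(208.8,181.2))):
    print(n,*tri(ray(C['top'],*t),ray(C['side'],*s)))
a,b=onz(C['top'],231.8,228,.15),onz(C['top'],250.5,225.5,.15); print('wing ends',a,b,'dir deg',np.degrees(np.arctan2(*(b-a)[1::-1])), np.linalg.norm(b-a))
f,g=onz(C['top'],237.8,215.3,.11),onz(C['top'],246.8,244.3,.105); print('rib dir(front->back)',f,g,np.degrees(np.arctan2(*(f-g)[1::-1])),np.linalg.norm(f-g))
# box far corners check: hinge edge & side edge angle by housing mask
E
```

```text
pad [0.4943 0.0003 0.1084] 0.0006234301880318502
ribfar [0.5279 0.0763 0.1023] 0.00035864879928935187
ribfront [0.4596 0.0546 0.1084] 0.000674506504059694
wingtop [0.497  0.0657 0.1416] 0.0010271936815021644
wing ends [0.4938 0.086  0.15  ] [0.4989 0.0444 0.15  ] dir deg -82.89492674469169 0.04188397416653441
rib dir(front->back) [0.5268 0.0757 0.11  ] [0.4594 0.0548 0.105 ] 17.29263944965429 0.07075863114514067
```

```bash
cat >> h.py <<'E'
from scipy.spatial.transform import Rotation as Ro
np.set_printoptions(precision=3,suppress=True)
BY=17.3
def pose(yaw,tilt=.08):
    b=np.radians(BY); n=np.array([np.sin(tilt)*np.cos(b),np.sin(tilt)*np.sin(b),np.cos(tilt)])
    x=np.array([np.cos(np.radians(yaw)),np.sin(np.radians(yaw)),0]); x-=n*(x@n); x/=np.linalg.norm(x)
    return np.c_[x,np.cross(-n,x),-n],n
def delta(p,R):
    s=bot.read_state(); R0=np.array(s['tcp_rot']); 
    print('offset cm',R0.T@(np.array(p)-s['position'])*100,'rot',Ro.from_matrix(R0.T@R).as_rotvec(degrees=True),'t',s['time_s'],'F',np.array(s['force']),'op',s['opening'])
G=np.array([.4965,.0662,.1365])
E
python3 - <<'E'
from h import *
R,n=pose(7.1); delta(G+.131*n,R)
E
```

```text
offset cm [-53.186 -50.264   2.527] rot [ -3.817  -3.185 -78.757] t 0.3 F [0.524 0.647 0.706] op 1.001769483071596
```

Request:
arm_command:
  targets:
    - {"rot":[-3.8,-3.2,-78.8],"offset":[-53.2,-50.3,2.0],"gripper":0.35}
    - {"rot":[-3.8,-3.2,-78.8],"offset":[-53.2,-50.3,2.0],"gripper":0.35}
    - {"rot":[-3.8,-3.2,-78.8],"offset":[-53.2,-50.3,2.0],"gripper":0.35}
    - {"rot":[-3.8,-3.2,-78.8],"offset":[-53.2,-50.3,2.0],"gripper":0.35}
    - {"rot":[-3.8,-3.2,-78.8],"offset":[-53.2,-50.3,2.0],"gripper":0.35}
    - {"rot":[-3.8,-3.2,-78.8],"offset":[-53.2,-50.3,2.0],"gripper":0.35}
    - {"rot":[-3.8,-3.2,-78.8],"offset":[-53.2,-50.3,2.0],"gripper":0.35}
    - {"rot":[-3.8,-3.2,-78.8],"offset":[-53.2,-50.3,2.0],"gripper":0.35}

```text
time_s: 1.1
position: [0.3663, -0.2298, 0.2816]
tcp_rot: [[0.996, -0.048, -0.069], [-0.049, -0.999, -0.016], [-0.068, 0.02, -0.998]]
force: [0.9, 0.3, 0.9]
opening: 0.652
```

```bash
python3 - <<'E'
from h import *
R,n=pose(7.1); delta(G+.131*n,R)
E
```

```text
offset cm [ 12.603 -30.57   -0.004] rot [-0.417 -0.452 -9.833] t 1.1 F [0.859 0.271 0.869] op 0.6523291665569854
```

Request:
arm_command:
  targets:
    - {"rot":[-0.4,-0.4,-9.8],"offset":[12.6,-30.6,0],"gripper":0.35}
    - {"rot":[-0.4,-0.4,-9.8],"offset":[12.6,-30.6,0],"gripper":0.35}
    - {"rot":[-0.4,-0.4,-9.8],"offset":[12.6,-30.6,0],"gripper":0.35}
    - {"rot":[-0.4,-0.4,-9.8],"offset":[12.6,-30.6,0],"gripper":0.35}
    - {"rot":[-0.4,-0.4,-9.8],"offset":[12.6,-30.6,0],"gripper":0.35}
    - {"rot":[-0.4,-0.4,-9.8],"offset":[12.6,-30.6,0],"gripper":0.35}
    - {"rot":[-0.4,-0.4,-9.8],"offset":[12.6,-30.6,0],"gripper":0.35}
    - {"rot":[-0.4,-0.4,-9.8],"offset":[12.6,-30.6,0],"gripper":0.35}

```text
time_s: 1.9
position: [0.509, 0.0705, 0.2668]
tcp_rot: [[0.99, 0.123, -0.074], [0.121, -0.992, -0.022], [-0.076, 0.013, -0.997]]
force: [-0.4, -0.4, -0.3]
opening: 0.652
```

```bash
python3 - <<'E'
from h import *
R,n=pose(7.1); delta(G+.131*n,R); delta(G+.051*n,R)
c=snap('side','a.png'); f=cv2.imread('pics/a.png')[110:250,130:310]; cv2.imwrite('pics/a.png',cv2.resize(f,None,fx=3,fy=3,interpolation=2))
E
```

```text
offset cm [-0.266  0.09  -0.008] rot [-0.085 -0.152 -0.051] t 1.9 F [-0.394 -0.449 -0.252] op 0.6523317333415667
offset cm [-0.287  0.102  7.992] rot [-0.085 -0.152 -0.051] t 1.9 F [-0.394 -0.449 -0.252] op 0.6523317333415667
```

View pics/a.png

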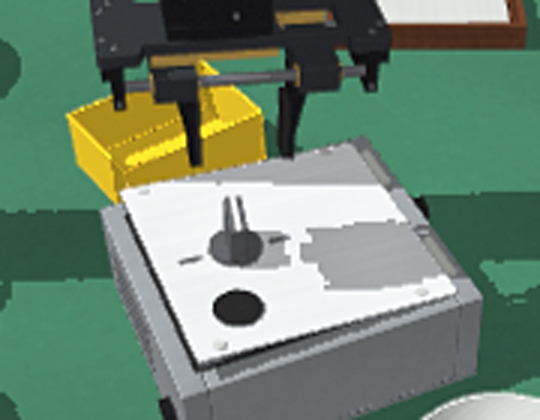

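The open fingers straddle the wing above it (fingertips at about (195,160) and (288,155) in the crop, wing top at (234,200)). I descend with a small correction and then close.

Request:
arm_command:
  targets:
    - {"rot":[0,0,0],"offset":[-0.3,0.1,2.5],"gripper":0.35}
    - {"rot":[0,0,0],"offset":[-0.3,0.1,5],"gripper":0.35}
    - {"rot":[0,0,0],"offset":[-0.3,0.1,7],"gripper":0.35}
    - {"rot":[0,0,0],"offset":[-0.3,0.1,8],"gripper":0.35}
    - {"rot":[0,0,0],"offset":[-0.3,0.1,8],"gripper":0.35}
    - {"rot":[0,0,0],"offset":[-0.3,0.1,8],"gripper":0.35}

```text
time_s: 2.55
position: [0.4989, 0.0634, 0.1879]
tcp_rot: [[0.99, 0.117, -0.075], [0.115, -0.993, -0.023], [-0.077, 0.014, -0.997]]
force: [-0.0, -0.5, 0.1]
opening: 0.654
```

Request:
arm_command:
  targets:
    - {"rot":[0,0,0],"offset":[0,0,0],"gripper":0.6}
    - {"rot":[0,0,0],"offset":[0,0,0],"gripper":0.7}
    - {"rot":[0,0,0],"offset":[0,0,0],"gripper":0.8}
    - {"rot":[0,0,0],"offset":[0,0,0],"gripper":0.9}
    - {"rot":[0,0,0],"offset":[0,0,0],"gripper":1}
    - {"rot":[0,0,0],"offset":[0,0,0],"gripper":1}

```text
time_s: 3.15
position: [0.4987, 0.0641, 0.1875]
tcp_rot: [[0.99, 0.118, -0.075], [0.116, -0.993, -0.023], [-0.078, 0.014, -0.997]]
force: [5.2, 1.2, -1.3]
opening: 0.188
```

```bash
python3 - <<'E'
from h import *
R,n=pose(7.1); delta(G+.051*n,R); R,n=pose(-72.7); delta(G+.051*n,R)
E
```

```text
offset cm [ 0.205 -0.308 -0.008] rot [-0.063 -0.061 -0.335] t 3.15 F [ 5.156  1.194 -1.313] op 0.18797873818889277
offset cm [ 0.205 -0.308 -0.008] rot [-0.095 -0.007 79.433] t 3.15 F [ 5.156  1.194 -1.313] op 0.18797873818889277
```

Request:
arm_command:
  targets:
    - {"rot":[0,0,0],"offset":[0,0,0],"gripper":0.65}
    - {"rot":[0,0,0],"offset":[0.2,-0.25,0],"gripper":0.65}
    - {"rot":[0,0,0],"offset":[0.2,-0.25,0],"gripper":0.65}
    - {"rot":[0,0,0],"offset":[0.2,-0.25,0],"gripper":0.8}
    - {"rot":[0,0,0],"offset":[0.2,-0.25,0],"gripper":0.9}
    - {"rot":[0,0,0],"offset":[0.2,-0.25,0],"gripper":1}
    - {"rot":[0,0,0],"offset":[0.2,-0.25,0],"gripper":1}
    - {"rot":[0,0,0],"offset":[0.2,-0.25,0],"gripper":1}

```text
time_s: 3.95
position: [0.5, 0.0667, 0.1872]
tcp_rot: [[0.99, 0.118, -0.077], [0.116, -0.993, -0.023], [-0.079, 0.013, -0.997]]
force: [-1.9, -1.4, 0.5]
opening: 0.157
```

```bash
python3 - <<'E'
from h import *
R,n=pose(-72.7); delta(G+.051*n,R)
E
```

```text
offset cm [ 0.05  -0.062 -0.019] rot [-0.049  0.062 79.429] t 3.95 F [-1.9   -1.383  0.452] op 0.1566876338284864
```

Request:
arm_command:
  targets:
    - {"rot":[0,0,6],"offset":[0,0,0],"gripper":1}
    - {"rot":[0,0,12],"offset":[0,0,0],"gripper":1}
    - {"rot":[0,0,18],"offset":[0,0,0],"gripper":1}
    - {"rot":[0,0,24],"offset":[0,0,0],"gripper":1}
    - {"rot":[0,0,30],"offset":[0,0,0],"gripper":1}
    - {"rot":[0,0,35],"offset":[0,0,0],"gripper":1}
    - {"rot":[0,0,40],"offset":[0,0,0],"gripper":1}
    - {"rot":[0,0,40],"offset":[0,0,0],"gripper":1}

```text
time_s: 4.75
position: [0.4988, 0.067, 0.1872]
tcp_rot: [[0.834, -0.546, -0.079], [-0.549, -0.835, -0.022], [-0.054, 0.062, -0.997]]
force: [-2.8, 0.8, 3.7]
opening: 0.161
```

```bash
python3 - <<'E'
from h import *
R,n=pose(-72.7); delta(G+.051*n,R); print(bot.read_state()['moment'])
E
```

```text
offset cm [ 0.105 -0.119 -0.027] rot [ 0.089  0.184 39.432] t 4.75 F [-2.849  0.834  3.685] op 0.16064691949582935
[ 0.057  0.575 -0.046]
```

Turned half way with low forces, so I turn the other half.

Request:
arm_command:
  targets:
    - {"rot":[0,0,6],"offset":[0,0,0],"gripper":1}
    - {"rot":[0,0,12],"offset":[0,0,0],"gripper":1}
    - {"rot":[0,0,18],"offset":[0,0,0],"gripper":1}
    - {"rot":[0,0,24],"offset":[0,0,0],"gripper":1}
    - {"rot":[0,0,30],"offset":[0,0,0],"gripper":1}
    - {"rot":[0,0,35],"offset":[0,0,0],"gripper":1}
    - {"rot":[0,0,39.4],"offset":[0,0,0],"gripper":1}
    - {"rot":[0,0,39.4],"offset":[0,0,0],"gripper":1}

```text
time_s: 5.55
position: [0.4981, 0.0679, 0.1872]
tcp_rot: [[0.298, -0.951, -0.081], [-0.955, -0.297, -0.02], [-0.005, 0.083, -0.997]]
force: [-3.8, 3.0, 5.1]
opening: 0.156
```

Request:
arm_command:
  targets:
    - {"rot":[0,0,0],"offset":[0,0,0],"gripper":1}
    - {"rot":[0,0,0],"offset":[0,0,0],"gripper":0.5}
    - {"rot":[0,0,0],"offset":[0,0,0],"gripper":0.4}
    - {"rot":[0,0,0],"offset":[0,0,0],"gripper":0.4}
    - {"rot":[0,0,0],"offset":[0,0,-3],"gripper":0.4}
    - {"rot":[0,0,0],"offset":[0,0,-6],"gripper":0.4}
    - {"rot":[0,0,0],"offset":[0,0,-8],"gripper":0.4}
    - {"rot":[0,0,0],"offset":[0,0,-8],"gripper":0.4}

```text
time_s: 6.35
position: [0.5088, 0.0683, 0.2697]
tcp_rot: [[0.298, -0.952, -0.068], [-0.954, -0.297, -0.023], [0.002, 0.072, -0.997]]
force: [0.3, 0.2, -0.3]
opening: 0.59
```

```bash
python3 - <<'E'
from h import *
R,n=pose(-72.7); delta(G+.131*n,R)
C={n:snap(n,n+'3.png') for n in('side','top')}
t=C['top']['frame'][185:265,200:300,::-1]; s=C['side']['frame'][165:225,165:265,::-1]
cv2.imwrite('pics/crop2.png',np.vstack([cv2.resize(t,None,fx=4,fy=4,interpolation=2),cv2.resize(s,None,fx=4,fy=4,interpolation=2)]))
E
```

```text
offset cm [-0.167  0.167  0.27 ] rot [-0.47  -0.115  0.041] t 6.35 F [ 0.348  0.181 -0.254] op 0.5903665776873065
```

View pics/crop2.png

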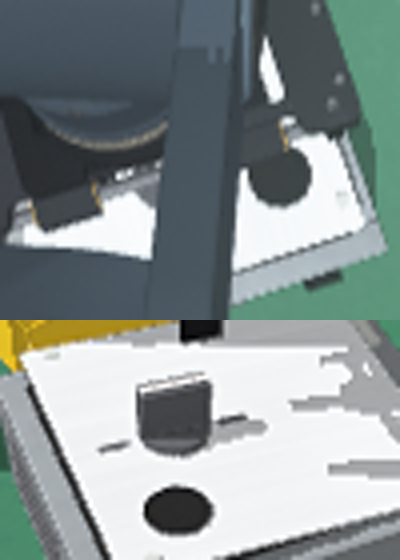

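The side crop shows the slot line now running nearly parallel to the ribs, from about (137,388) to (205,374). The gripper hides the wing in the top view. I check the angle from the side-view rays on the tilted cover plane.

```bash
python3 - <<'E'
from h import *
c=viewer.capture('side')
yaw=lambda a,b:np.degrees(np.arctan2(*(b-a)[1::-1]))
a,b=onz(c,199.25,182,.1437),onz(c,216.25,178.5,.1404); print('slot',yaw(a,b),np.linalg.norm(b-a),(a+b)/2)
a,b=onz(c,193.5,196.5,.1100),onz(c,223,189.8,.1043); print('ribs',yaw(a,b),np.linalg.norm(b-a),(a+b)/2)
# gray slot measurement: bright line on dark wing
f=c['frame'][172:200,192:226].astype(int).max(2)
E
```

```text
slot 16.723831820198082 0.04006963538732153 [0.495 0.069 0.142]
ribs 17.293116553239855 0.07139886882577 [0.494 0.064 0.107]
```

The slot is in line: 16.7° against 17.3° for the ribs. Next I go above the thumb plate with the jaws shut.

```bash
python3 - <<'E'
from h import *
R,n=pose(-72.7,0); delta([.4943,.0003,.25],R)
E
```

```text
offset cm [6.163 2.994 1.849] rot [4.619 0.087 0.03 ] t 6.5 F [-0.852 -0.199 -0.111] op 0.5949720099654866
```

Request:
arm_command:
  targets:
    - {"rot":[4.6,0,0],"offset":[2.5,1.2,0.7],"gripper":1}
    - {"rot":[4.6,0,0],"offset":[5,2.4,1.4],"gripper":1}
    - {"rot":[4.6,0,0],"offset":[6.2,3.0,1.8],"gripper":1}
    - {"rot":[4.6,0,0],"offset":[6.2,3.0,1.8],"gripper":1}
    - {"rot":[4.6,0,0],"offset":[6.2,3.0,1.8],"gripper":1}
    - {"rot":[4.6,0,0],"offset":[6.2,3.0,1.8],"gripper":1}
    - {"rot":[4.6,0,0],"offset":[6.2,3.0,1.8],"gripper":1}
    - {"rot":[4.6,0,0],"offset":[6.2,3.0,1.8],"gripper":1}

```text
time_s: 7.3
position: [0.4951, 0.0008, 0.2514]
tcp_rot: [[0.299, -0.954, 0.001], [-0.954, -0.299, 0.001], [-0.001, -0.001, -1.0]]
force: [-0.5, 0.3, 0.7]
opening: 0.019
```

```bash
python3 - <<'E'
from h import *
R,n=pose(-72.7,0); delta([.4943,.0003,.185],R)
E
```

```text
offset cm [0.029 0.095 6.644] rot [-0.072  0.061  0.09 ] t 7.3 F [-0.455  0.257  0.683] op 0.01946870821174287
```

Next the tips go to about 115 mm, then press down slowly towards 97 mm.

Request:
arm_command:
  targets:
    - {"rot":[0,0,0],"offset":[0,0.1,3],"gripper":1}
    - {"rot":[0,0,0],"offset":[0,0.1,5.5],"gripper":1}
    - {"rot":[0,0,0],"offset":[0,0.1,6.6],"gripper":1}
    - {"rot":[0,0,0],"offset":[0,0.1,7],"gripper":1}
    - {"rot":[0,0,0],"offset":[0,0.1,7.4],"gripper":1}
    - {"rot":[0,0,0],"offset":[0,0.1,7.7],"gripper":1}
    - {"rot":[0,0,0],"offset":[0,0.1,7.9],"gripper":1}
    - {"rot":[0,0,0],"offset":[0,0.1,7.9],"gripper":1}

```text
time_s: 8.1
position: [0.4937, -0.0001, 0.1726]
tcp_rot: [[0.298, -0.955, 0.0], [-0.955, -0.298, 0.001], [-0.001, -0.001, -1.0]]
force: [-3.1, -0.2, 5.0]
opening: 0.002
```

```bash
python3 - <<'E'
from h import *
R,n=pose(-72.7,0); delta([.4943,.0003,.1665],R); print(bot.read_state()['position'])
E
```

```text
offset cm [-0.014 -0.069  0.614] rot [-0.035  0.074  0.023] t 8.1 F [-3.137 -0.235  4.964] op 0.0016953469576425277
[ 0.494 -0.     0.173]
```

Request:
arm_command:
  targets:
    - {"rot":[0,0,0],"offset":[0,0,0.2],"gripper":1}
    - {"rot":[0,0,0],"offset":[0,0,0.35],"gripper":1}
    - {"rot":[0,0,0],"offset":[0,0,0.5],"gripper":1}
    - {"rot":[0,0,0],"offset":[0,0,0.6],"gripper":1}
    - {"rot":[0,0,0],"offset":[0,0,0.6],"gripper":1}

```text
time_s: 8.6
position: [0.4939, -0.0002, 0.1669]
tcp_rot: [[0.298, -0.955, 0.0], [-0.955, -0.298, 0.001], [-0.001, -0.001, -1.0]]
force: [-4.0, -0.8, 10.8]
opening: 0.004
```

Request:
arm_command:
  targets:
    - {"rot":[0,0,0],"offset":[0,0,0.05],"gripper":1}
    - {"rot":[0,0,0],"offset":[0,0,0.1],"gripper":1}
    - {"rot":[0,0,0],"offset":[0,0,0.1],"gripper":1}

```text
time_s: 8.9
position: [0.4939, -0.0002, 0.1666]
tcp_rot: [[0.298, -0.955, 0.001], [-0.955, -0.298, 0.001], [-0.001, -0.001, -1.0]]
force: [-5.5, 0.9, 16.9]
opening: 0.006
```

```bash
python3 - <<'E'
from h import *
C={n:snap(n,n+'4.png') for n in('side','top')}
s=bot.read_state(); print(s['time_s'],s['position'],s['force'])
s=C['side']['frame'][150:270,160:300,::-1]
cv2.imwrite('pics/crop3.png',cv2.resize(s,None,fx=5,fy=5,interpolation=2))
E
```

```text
9.0 [ 0.494 -0.     0.167] [-5.655 -0.233 16.382]
```

View pics/crop3.png

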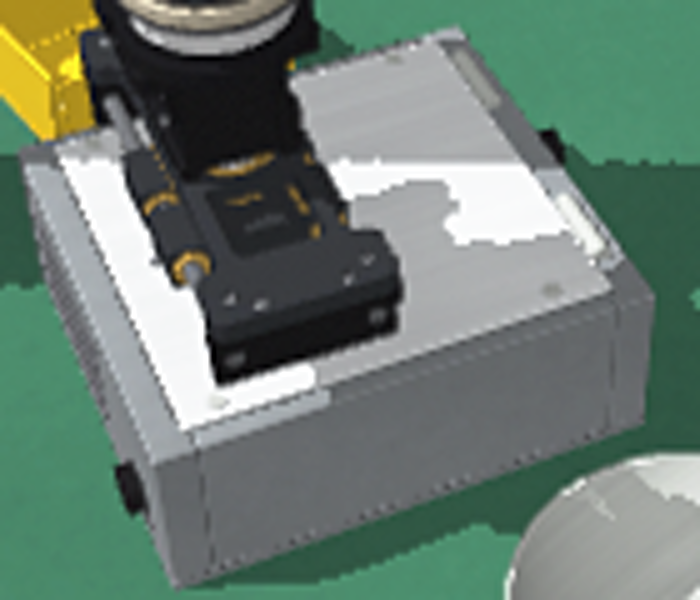

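The side crop shows the dark gap along the front edge (crop about (60,160) to (185,430)) is gone and the cover lies flush. Force rises steeply with almost no travel, so it is at the stop. I check the bystanders and hand in.

```bash
python3 - <<'E'
from h import *
a,b=cv2.imread('pics/side1.png').astype(int),cv2.imread('pics/side4.png').astype(int)
for n,(x,y,w,h) in dict(loupe=(203,272,22,28),bowl=(262,245,75,58),bin=(153,132,28,30)).items():
    print(n,np.abs(a-b)[y:y+h,x:x+w].mean())
s=bot.read_state(); print(s['position'],s['force'])
print(ticket.hand_in())
E
```

```text
loupe 14.300324675324676
bowl 47.5663601532567
bin 12.466269841269842
[ 0.494 -0.     0.167] [-5.655 -0.233 16.382]
the job is handed in; nothing more can be done
None
```

The picture differences are large, probably because of the arm's shadow, so I look once to report it correctly.

View pics/side4.png

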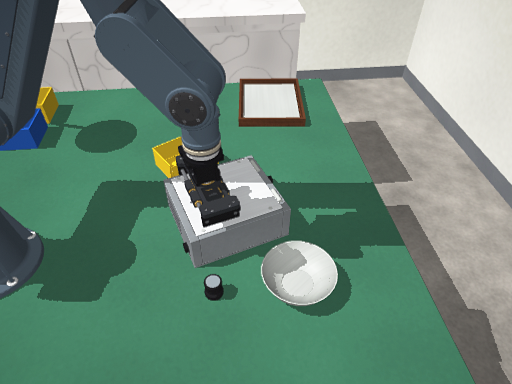

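The wing fastener is in line with the ribs and the cover is fully down. The job was handed in at about 9 s with the arm still holding the cover there.

- **Fastener:** I gripped the wing and turned it about 79° clockwise, then let go. The side view then put the slot at 16.7° and the ribs at 17.3°. The top view could not confirm this, because the gripper hid the wing.
- **Cover:** The shut fingertips press on the thumb plate with about 16 N. The tips stand at 97 mm, which matches the stated height for fully down. The last 1 mm of commanded push moved them only 0.3 mm, and the gap at the front edge is gone in the picture.
- **Bystanders:** My pixel-difference check on the loupe, bowl and bin disagreed with no movement (mean differences of 14, 48 and 12). The full side picture, viewed after hand-in, shows the loupe and bowl at the same pixels as at the start. The visible part of the bin is unmoved too, and the rest of it is behind the arm. The differences come from the arm's moved shadow.

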